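Put the pellet-making kit on its stands

ROBOT

A 7-joint arm with a two-finger parallel gripper is mounted at the origin on a cart in front of the work surface, level with it; the furniture and walls round the work are solid. World frame = base frame: x ahead of the robot, y to its left, z up, the work surface at z = 0. Lengths are in m, angles in rad, forces in N, time in s.
With the tool pointing down it reaches from about 0.425 to 0.95 m from the base axis. Payload 16.7 kg.
Tool frame: the origin (TCP) lies at the very end of the fingers, on their centre line; the grasp point (between the pads) lies 19 mm behind it (arm.grip_point_offset is the z of the grasp point in the tool frame, in m); z points along the fingers, y is the line along which they close (so a half turn about z gives the same grasp; the last joint's range is limited). The gripper opens to 94 mm and grips with 3 to 60 N. Pads are 16 mm wide; open, the fingers measure 119 mm over their backs; the gripper's body (75 mm by 177 mm) begins 78 mm behind the grasp point.
Start: joints at [-1.258, 0.426, 0.074, 1.606, -0.034, 1.111, -0.067], TCP at [0.301, 0.604, 0.205] pointing down, gripper open.
Joint ranges: [-2.85, 2.85], [-0.5, 2.14], [-1.23, 1.37], [0.21, 2.46], [-1.02, 4.16], [0.16, 2.05], [-2.73, 2.73]. Speed limits (rad/s): [1.89, 1.89, 2.39, 2.39, 3.01, 3.01, 3.01].

INTERFACE

Orientations are given as [roll, pitch, yaw] about the fixed x, y, z axes, in that order (R = Rz(yaw) Ry(pitch) Rx(roll)).
In Python, from rig import arm gives the robot as it stands.
- The arm moves only by the tool apply_moves, never from a script. Its argument "deltas" is text: rows parted by semicolons, each of 7 numbers parted by spaces: the finger opening in mm, from 0 to 94, then the shift along the tool's x, y, z in units of 30 mm (1.0 is 30 mm), then the turn, a rotation vector about the tool's x, y, z in units of 5 degrees (1.0 is 5 degrees). In form: fingers tx ty tz rx ry rz; .... A call has 1 to 20 rows; each row shifts and turns the commanded pose from where the row before left it, along the tool's axes as they then stand; what a row does not reach is not made up. A row lasts 1/12 s, in which the tool goes at most 41.7 mm and 7.16 degrees, less where a joint would pass 70% of its speed; a pose out of reach is approached as far as the arm can. A call is refused whole if a number of a shift passes 1 or a number of a turn 1, either way. A call with a gripper value outside its range is refused whole. The fingers move at their own pace and stop on an object; "grip_force" is the grip in N (left out, the last holds). Time passes only in rows, so rows that do not move let the fingers close. It gives the time, the measured TCP pose, the force, the opening and the grip force at its end, in the units of the state.
- arm.get_state(): the state, without advancing time (a new reading comes with each control period).
- arm.get_image(name): name is "side" or "top"; returns the picture (480x640x3 uint8, blue, green, red); there is no depth.
- arm.camera_info(name): a dict with "camera_matrix" (3x3 intrinsics, pixels), "k1" (the pictures are not rectified: a ray, as slopes to the right and down, at radius r is drawn at 1 + k1 r^2 times it, then the intrinsics apply), "camera_from_world" (4x4, takes a point from world to camera coordinates). Camera axes: x right, y up, looking along -z (the intrinsics and any distortion apply to the point x, -y, -z); pixel columns grow to the right and rows downward; lengths in m; the calibration is good to about 2 mm. A picture is of the moment at which its call begins. camera_info takes no time and is no camera call.
- arm.finish_job(): hands the job in; it is judged then, once.
Trained networks look in the newest picture that a camera, given by its name, has taken for a name from the list of things; names that differ only in an ending like _2 or _b are one class to them, and where a whole thing is asked for, a point or a joint stands for the part that bears it (a point fixed in the world has none). Each returns a list of dicts, best first, with "score" (0 to 1); they miss things now and then, are a little off and sometimes report something else, mostly with a low value. They report only what shows in the picture. A call takes as long as a camera call.
- arm.trace(camera, thing): "mask" (480x640 bool, what is visible of it) and "location" ([column, row] in pixels, amid what is visible of it).
- arm.pinpoint(camera, thing): "location" ([column, row] in pixels: a listed point, or the origin of a listed thing).
The state is a dict: "t": time; "joint_positions": joint angles; "dq": joint speeds; "tau": joint torques, N m; "tcp_pos": TCP position; "orientation": TCP orientation; "force": force on the tool from outside, world axes, zero at the start; "moment": the same for the moment, N m; "grip_width": finger opening in m; "finger_force": force on a finger pad.
Only numpy, scipy, OpenCV 4.12 (cv2) and the standard library are available. Lean on these libraries where they do the work, as an engineer would, in place of code of your own. Each camera call takes 0.05 s, during which the arm holds its last target. There are 200 camera calls.

TASK

Put the pellet-making kit away: the steel die body upright in the larger round stand, its plunger upright, as it stands now, in the smaller round stand, the pestle lying lengthwise in the narrow oblong stand and the pale sample card flat and lengthwise in the wide oblong stand. Each must rest on the floor of its stand, inside the lip (the die's brass nipple may stick out over it), let go of and at rest. Leave the mortar and the white powder jar where they stand.

Things in the scene. Friction and masses are not known exactly. Their poses are not given: they have to be found in the camera images.
- die_body: steel pellet die: upright barrel 52 mm across, 52 mm high, with a thin brass nipple sticking out sideways above the foot. Origin at foot height; z up; the barrel's axis is NOT at the origin but 9 mm along its own +y; the nipple points along -y and ends 35 mm from the origin. Grip the barrel with fingers closing along its own x. 0.4 to 0.9 kg.
- die_plunger: steel plunger of the die, standing upright, head down: 24 mm across its head, 67 mm high, a thinner stem above the head. To the fingers it is a plain cylinder 24 mm across over its whole height. Origin on its axis at the foot; z up.
- agate_pestle: small tan stone pestle lying on the bench, 66 mm long, 17 mm thick, slightly waisted; to the fingers a bar of 16 x 66 x 17 mm. It does not roll. Origin at the middle of its underside; its length lies along its own y. Grip it at the middle, across x.
- sample_card: flat pale grey card-shaped pellet holder with a round window in the middle, lying flat, 66 x 48 x 9 mm. Origin at the middle of its underside; 66 mm side along its own x, 48 mm along y. Grip it across the 48 mm (fingers closing along its own y).
- die_stand: larger round low grey stand, fixed to the bench: 76 mm outside, recess 68 mm across. Floor 5 mm above the bench, lip 11 mm above the bench. Origin at its centre at bench height, z up.
- plunger_stand: smaller round low grey stand, fixed: 48 mm outside, recess 40 mm across. Floor 5 mm above the bench, lip 11 mm above the bench. Origin at its centre at bench height, z up.
- pestle_stand: narrow oblong low grey stand, fixed: 44 x 94 mm outside, recess 32 x 82 mm. Floor 5 mm above the bench, lip 11 mm above the bench round the ends and corners, open over the middle 48 mm of each long side so that fingers pass. Origin at its centre at bench height; long side along its own y, z up.
- card_stand: wide oblong low grey stand, fixed: 76 x 94 mm outside, recess 64 x 82 mm. Floor 5 mm above the bench, lip 11 mm above the bench round the ends and corners, open over the middle 48 mm of each long side so that fingers pass. Origin at its centre at bench height; long side along its own y, z up.
- agate_mortar: tan stone bowl, 66 mm across the rim, 30 mm high, loose; a bystander. Origin at the middle of its underside.
- powder_jar: white lidded jar, 62 mm across, 83 mm high, loose; a bystander. Origin at the middle of its underside.

How it is judged:
By the outcome, as a careful person would: the job done as asked, in the order asked, and still so for the second after the job is handed in, with the robot touching nothing.
It also fails if it takes over 128 s, if anything falls off the work surface, if the arm or the gripper's body presses on something with over 40 N, if the wrist force passes 120 N, or if a joint passes its speed limit or range.

## Working session

There is one attempt and no reset: what is moved stays moved. The work goes in short steps, Python scripts to look and compute and a tool call to move; the robot and the scene stay as the last step left them, time stands still between calls to the robot, and variables do not carry over. Pictures are saved under pics/ and viewed, at most 14 in all, crops included, and the job is handed in when it is done.

Besides the shell and the picture viewer there is one more tool, called after "Request:" by a JSON object that holds its "op" and its "data". apply_moves: Moves the arm, as the interface text tells. Its arguments: {"type":"object","properties":{"deltas":{"type":"string"},"grip_force":{"type":"number"}},"required":["deltas"]}

```bash
mkdir -p pics; cat > h.py <<'E'
import numpy as np, cv2
from rig import arm
from scipy.spatial.transform import Rotation as R
def info(c):
    i=arm.camera_info(c); return np.array(i["camera_matrix"]),i["k1"],np.array(i["camera_from_world"])
def proj(c,P):
    K,k,T=info(c); P=np.atleast_2d(P); q=P@T[:3,:3].T+T[:3,3]
    s=np.c_[q[:,0]/-q[:,2],-q[:,1]/-q[:,2]]; r2=(s**2).sum(1,keepdims=True); s=s*(1+k*r2)
    return s@K[:2,:2].T+K[:2,2]
def unproj(c,px,z):
    K,k,T=info(c); px=np.atleast_2d(px).astype(float)
    d=(px-K[:2,2])@np.linalg.inv(K[:2,:2]).T; s=d.copy()
    for _ in range(20): s=d/(1+k*(s**2).sum(1,keepdims=True))
    ray=np.c_[s[:,0],-s[:,1],-np.ones(len(s))]@T[:3,:3]; o=-T[:3,:3].T@T[:3,3]
    return o+ray*((np.asarray(z)-o[2])/ray[:,2])[:,None]
def snap(c,n):
    im=arm.get_image(c); cv2.imwrite(f"pics/{n}.png",im); return im
E
cat > a.py <<'E'
from h import *
H=dict(die_body=.052,die_plunger=.067,agate_pestle=.017,sample_card=.009,die_stand=.011,plunger_stand=.011,pestle_stand=.011,card_stand=.011,agate_mortar=.03,powder_jar=.083)
for c in("top","side"):
    snap(c,c+"0"); T=info(c)[2]; print(c,"cam at",(-T[:3,:3].T@T[:3,3]).round(3))
    for n,h in H.items():
        p=arm.pinpoint(c,n); t=arm.trace(c,n)
        print(n)
        for d in p[:2]: print("  pin",round(d["score"],2),np.round(d["location"]),unproj(c,d["location"],0)[0].round(4)[:2])
        for d in t[:1]:
            m=d["mask"].astype(np.uint8); cs,_=cv2.findContours(m,0,2); k=max(cs,key=cv2.contourArea)
            np.save(f"m_{c}_{n}.npy",m)
            w=unproj(c,k[:,0].astype(float),h)[:,:2]
            r=cv2.minAreaRect((w*1000).astype(np.float32)); print("  tr",round(d["score"],2),np.round(d["location"]),m.sum(),"rect@top",np.round(r[0]),np.round(r[1]),round(r[2],1))
E
python3 a.py
```

```text
top cam at [4.280e-01 1.000e-03 1.019e+00]
die_body
  pin 0.93 [324. 265.] [ 0.4545 -0.007 ]
  tr 0.66 [326. 263.] 511 rect@top [461.  -7.] [60. 54.] 48.3
die_plunger
  pin 0.65 [248. 208.] [0.5907 0.1744]
  tr 0.54 [246. 203.] 103 rect@top [581. 170.] [29. 21.] 27.0
agate_pestle
  pin 0.48 [189. 290.] [0.3966 0.3124]
  tr 0.71 [187. 287.] 163 rect@top [403. 317.] [15. 71.] 15.2
sample_card
  pin 0.66 [398. 213.] [ 0.5777 -0.182 ]
  tr 0.75 [397. 210.] 584 rect@top [ 584. -175.] [65. 52.] 78.6
die_stand
  pin 0.57 [178. 227.] [0.544  0.3404]
  pin 0.32 [248. 279.] [0.4224 0.172 ]
  tr 0.88 [181. 226.] 810 rect@top [544. 337.] [77. 71.] 89.9
plunger_stand
  pin 0.53 [388. 273.] [ 0.4358 -0.1561]
  pin 0.49 [176. 228.] [0.5424 0.3442]
pestle_stand
  pin 0.74 [455. 222.] [ 0.5545 -0.3196]
  tr 0.93 [455. 221.] 782 rect@top [ 556. -317.] [47. 99.] 6.2
card_stand
  pin 0.6 [315. 197.] [0.615  0.0147]
  tr 0.67 [315. 197.] 1287 rect@top [613.  14.] [94. 77.] 88.2
agate_mortar
  pin 0.6 [246. 279.] [0.4207 0.1769]
  tr 0.7 [316. 196.] 1287 rect@top [610.  14.] [92. 75.] 89.7
powder_jar
  pi
[... 607 characters left out ...]
 rect@top [541. 323.] [89. 73.] 78.0
plunger_stand
  pin 0.84 [295. 296.] [ 0.4326 -0.1495]
  pin 0.36 [394. 359.] [ 0.5575 -0.3256]
  tr 0.92 [295. 292.] 475 rect@top [ 433. -160.] [53. 46.] 76.7
pestle_stand
  pin 0.68 [397. 359.] [ 0.5618 -0.3267]
  tr 0.8 [393. 361.] 1439 rect@top [ 555. -326.] [47. 98.] 9.0
card_stand
  pin 0.58 [370. 230.] [0.619  0.0108]
  tr 0.96 [369. 226.] 1021 rect@top [611.   7.] [102.  77.] 88.6
agate_mortar
  pin 0.63 [266. 206.] [0.4175 0.1542]
  pin 0.25 [308. 168.] [0.5439 0.3107]
  tr 0.57 [265. 197.] 452 rect@top [424. 150.] [62. 86.] 16.0
powder_jar
  pin 0.63 [294. 387.] [ 0.3981 -0.342 ]
  tr 0.93 [289. 369.] 2595 rect@top [ 392. -372.] [112.  58.] 82.6
```

```bash
python3 - <<'E'
import cv2
a=cv2.imread("pics/top0.png")[160:340,140:500]; b=cv2.imread("pics/side0.png")[120:430,200:450]
cv2.imwrite("pics/t.png",cv2.resize(a,None,fx=2.2,fy=2.2,interpolation=2)); cv2.imwrite("pics/s.png",cv2.resize(b,None,fx=1.9,fy=1.9,interpolation=2))
E
```

```text
(no output)
```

View pics/t.png

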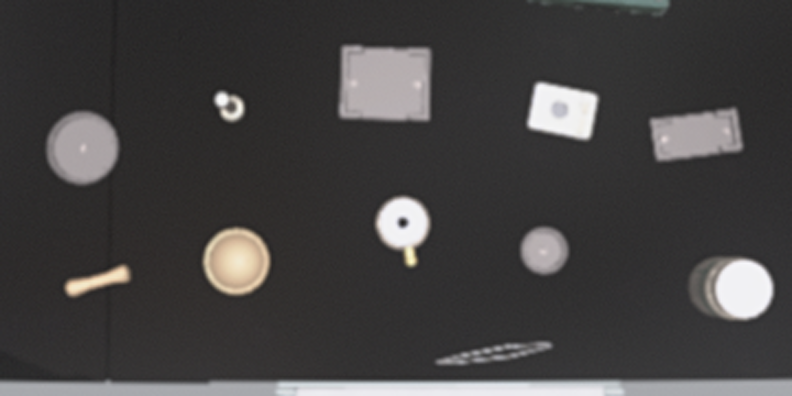

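View pics/s.png

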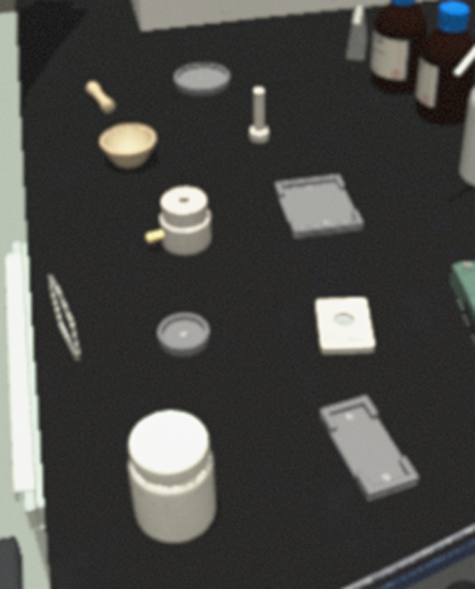

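```bash
cat > b.py <<'E'
from h import *
s=arm.get_state(); print({k:np.round(s[k],3).tolist() for k in("t","tcp_pos","orientation","force","grip_width")})
def blob(c,near,z,thr,shape="c"):
    g=cv2.imread(f"pics/{c}0.png").max(2); m=(g>thr).astype(np.uint8); n,l,st,ce=cv2.connectedComponentsWithStats(m)
    i=1+np.argmin([np.linalg.norm(ce[k]-near)+(1e3 if st[k][4]<20 else 0) for k in range(1,n)])
    k=max(cv2.findContours((l==i).astype(np.uint8),0,1)[0],key=len)[:,0].astype(float)
    w=(unproj(c,k,z)[:,:2]*1000).astype(np.float32); r=cv2.minAreaRect(w)
    print(c,near,z,np.round(r[0],1),np.round(r[1],1),round(r[2],1),"area",st[i][4])
print("die top"); blob("top",(323,261),.052,150); blob("top",(323,261),.052,110)
tip=unproj("top",(326.8,280.5),.018)[0];cen=unproj("top",(323.2,260.9),.052)[0];print(tip,cen)
tip=unproj("side",(200+147/1.9,120+238/1.9),.018)[0];cen=unproj("side",(200+185/1.9,120+198/1.9),.052)[0];print("side",tip,cen)
print("plunger top/side: tip, foot")
print(unproj("top",(140+221/2.2,160+99/2.2),.067),unproj("side",(200+259/1.9,120+91/1.9),.067),unproj("side",(200+259/1.9,120+132/1.9),.012),unproj("top",(140+232/2.2,160+108/2.2),.012))
print("pestle");blob("top",(187,287),.009,90);blob("side",(252,170),.009,90)
print("card");blob("top",(397,210),.009,110);blob("side",(382,291),.009,110)
for n,t,sd in(("dst",(178,227),(306,163)),("pst",(387,273),(296,294)),("pes",(456,221),(394,360)),("cst",(315,197),(369,228))):
    print(n)
    for th in(70,): blob("top",t,.009,th);blob("side",sd,.009,th)
E
python3 b.py
```

```text
{'t': 2.1, 'tcp_pos': [0.301, 0.604, 0.205], 'orientation': [3.142, -0.0, 2.68], 'force': [0.169, -0.425, -0.044], 'grip_width': 0.094}
die top
top (323, 261) 0.052 [457.9  -7.3] [60.7 52. ] 47.4 area 453
top (323, 261) 0.052 [457.8  -8. ] [64.5 53.6] 44.9 area 508
[ 0.41792009 -0.01295898  0.018     ] [ 0.46185916 -0.00457864  0.052     ]
side [ 0.42022153 -0.01913176  0.018     ] [ 0.46437944 -0.00572695  0.052     ]
plunger top/side: tip, foot
[[0.58572329 0.17899049 0.067     ]] [[0.58578269 0.17108079 0.067     ]] [[0.584523   0.16732851 0.012     ]] [[0.58507982 0.17734821 0.012     ]]
pestle
top (187, 287) 0.009 [401.8 321.3] [19.3 71.7] 15.2 area 219
side (252, 170) 0.009 [401.9 319. ] [21.5 93.5] 15.6 area 135
card
top (397, 210) 0.009 [ 582.9 -175.1] [71.1 53.3] 78.0 area 669
side (382, 291) 0.009 [ 582.  -180.9] [76.3 51.7] 78.3 area 852
dst
top (178, 227) 0.009 [545.  340.2] [78.8 76.9] 1.2 area 900
side (306, 163) 0.009 [542.3 331.7] [88.5 79.5] 75.1 area 420
pst
top (387, 273) 0.009 [ 433.7 -153.3] [51.5 48.8] 89.8 area 406
side (296, 294) 0.009 [ 433.1 -157. ] [56.1 49.9] 76.7 area 526
pes
top (456, 221) 0.009 [ 557.  -319.2] [50.1 98.7] 7.7 area 857
side (394, 360) 0.009 [ 556.3 -322.6] [ 49.9 102.4] 7.4 area 1593
cst
top (315, 197) 0.009 [612.6  15.1] [99.2 82.7] 87.5 area 1451
side (369, 228) 0.009 [611.6  10. ] [110.9  81.3] 88.1 area 1175
```

Request:
{"op": "apply_moves", "data": {"deltas": "94 0 0 0.2 0 0 -1;94 0 0 0.2 0 0 -1;94 0 0 0.2 0 0 -1;94 0 0 0.2 0 0 -1;94 0 0 0.2 0 0 -1;94 0 0 0.2 0 0 -1;94 0 0 0.2 0 0 -1;94 0 0 0.2 0 0 -1;94 0 -0.5 0 0 0 0;94 0 -1 0 0 0 0;94 0 -1 0 0 0 0;94 0 -1 0 0 0 0;94 0 -1 0 0 0 0;94 0 -1 0 0 0 0;94 0 -1 0 0 0 0;94 0 -1 0 0 0 0;94 0 -1 0 0 0 0;94 0 -1 0 0 0 0;94 0 -0.5 0 0 0 0;94 0 0 0 0 0 0", "grip_force": 30}}

```text
t: 3.77
tcp_pos: [0.3721, 0.3093, 0.1578]
orientation: [-3.141, 0.0, -2.909]
force: [0.7, -0.5, -0.2]
grip_width: 0.0941
finger_force: 0.0
```

```bash
cat > go.py <<'E'
import sys
from h import *
# args: x y z yawdeg -> turn units (tool z), then shift units in tool axes at the new yaw
t=np.array([float(a) for a in sys.argv[1:4]]); yaw=float(sys.argv[4])
s=arm.get_state(); o=s["orientation"]; y0=np.degrees(o[2]); d=(yaw-y0+180)%360-180
p=np.array(s["tcp_pos"]); Rn=R.from_euler("xyz",[180,0,yaw],degrees=True).as_matrix()
print("t",round(s["t"],2),"tcp",p.round(4),"rpy",np.degrees(o).round(1),"w",round(s["grip_width"],4),"ff",np.round(s["finger_force"],1),"F",np.round(s["force"],1),"j",np.round(s["joint_positions"],2))
print("rz",round(-d/5,2),"shift",(Rn.T@(t-p)/.03).round(3))
E
python3 go.py .463 -.005 .12 194
```

```text
t 3.77 tcp [0.3721 0.3093 0.1578] rpy [-180.     0.  -166.7] w 0.0941 ff 0.0 F [ 0.7 -0.5 -0.2] j [-0.83  0.17  0.    2.07  0.    0.9   0.98]
rz -0.14 shift [ -0.407 -10.897   1.259]
```

Request:
{"op": "apply_moves", "data": {"deltas": "94 -0.4 -0.5 0.2 0 0 -0.14;94 0 -1 0.2 0 0 0;94 0 -1 0.2 0 0 0;94 0 -1 0.2 0 0 0;94 0 -1 0.2 0 0 0;94 0 -1 0.2 0 0 0;94 0 -1 0 0 0 0;94 0 -1 0 0 0 0;94 0 -1 0 0 0 0;94 0 -1 0 0 0 0;94 0 -1 0 0 0 0;94 0 -0.4 0 0 0 0;94 0 0 0 0 0 0;94 0 0 0 0 0 0"}}

```text
t: 4.93
tcp_pos: [0.4632, -0.0012, 0.1215]
orientation: [3.142, 0.0, -2.894]
force: [0.5, -0.1, 0.2]
grip_width: 0.0939
finger_force: 0.0
```

```bash
python3 go.py .463 -.005 .016 194; python3 - <<'E'
from h import *
im=snap("side","s1")[170:310,220:380]; im2=snap("top","t1")[190:330,240:400]
cv2.imwrite("pics/s1c.png",np.hstack([cv2.resize(i,(400,350),interpolation=2) for i in(im,im2)]))
E
```

```text
t 4.93 tcp [ 0.4632 -0.0012  0.1215] rpy [ 180.     0.  -165.8] w 0.0939 ff 0.0 F [ 0.5 -0.1  0.2] j [-0.35  0.19  0.24  2.16 -0.06  0.8   1.74]
rz 0.04 shift [ 0.037 -0.12   3.516]
```

View pics/s1c.png

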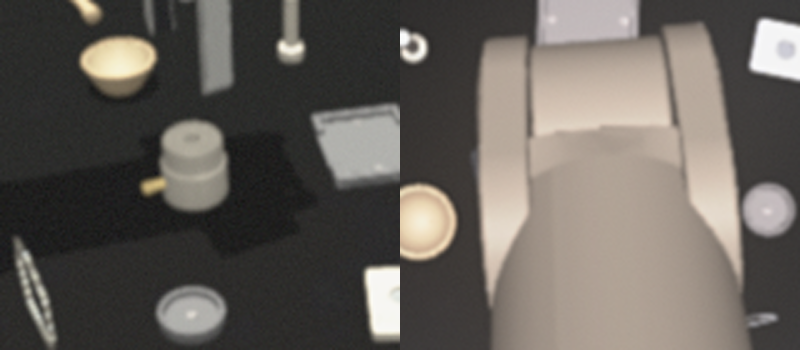

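Request:
{"op": "apply_moves", "data": {"deltas": "94 0 -0.12 0.5 0 0 0;94 0 0 0.6 0 0 0;94 0 0 0.6 0 0 0;94 0 0 0.6 0 0 0;94 0 0 0.6 0 0 0;94 0 0 0.4 0 0 0;94 0 0 0.2 0 0 0;94 0 0 0 0 0 0;94 0 0 0 0 0 0"}}

```text
t: 5.78
tcp_pos: [0.4638, -0.0044, 0.0167]
orientation: [3.141, -0.0, -2.892]
force: [0.5, -0.4, 0.1]
grip_width: 0.094
finger_force: 0.0
```

```bash
python3 go.py .463 -.005 .016 194
```

```text
t 5.78 tcp [ 0.4638 -0.0044  0.0167] rpy [ 180.    -0.  -165.7] w 0.094 ff 0.0 F [ 0.5 -0.4  0.1] j [-0.3   0.37  0.2   2.23 -0.14  0.55  1.83]
rz 0.06 shift [ 0.031 -0.012  0.023]
```

Request:
{"op": "apply_moves", "data": {"deltas": "60 0 0 0 0 0 0;50 0 0 0 0 0 0;40 0 0 0 0 0 0;40 0 0 0 0 0 0;40 0 0 0 0 0 0;40 0 0 0 0 0 0;40 0 0 0 0 0 0;40 0 0 0 0 0 0", "grip_force": 40}}

```text
t: 6.45
tcp_pos: [0.4638, -0.005, 0.0166]
orientation: [3.141, 0.0, -2.893]
force: [-0.8, 0.6, 4.1]
grip_width: 0.0512
finger_force: 40.0
```

```bash
python3 go.py .545 .338 .12 194
```

```text
t 6.45 tcp [ 0.4638 -0.005   0.0166] rpy [ 180.     0.  -165.8] w 0.0512 ff 40.0 F [-0.8  0.6  4.1] j [-0.3   0.37  0.2   2.23 -0.14  0.55  1.83]
rz 0.05 shift [-5.393 10.439 -3.448]
```

Request:
{"op": "apply_moves", "data": {"deltas": "40 0 0 -0.2 0 0 0;40 0 0 -0.4 0 0 0;40 0 0 -0.6 0 0 0;40 0 0 -0.6 0 0 0;40 0 0 -0.6 0 0 0;40 0 0 -0.6 0 0 0;40 -0.2 0.4 -0.4 0 0 0;40 -0.4 0.8 0 0 0 0;40 -0.5 0.9 0 0 0 0;40 -0.5 0.9 0 0 0 0;40 -0.5 0.9 0 0 0 0;40 -0.5 0.9 0 0 0 0;40 -0.5 0.9 0 0 0 0;40 -0.5 0.9 0 0 0 0;40 -0.5 0.9 0 0 0 0;40 -0.5 0.9 0 0 0 0;40 -0.4 0.9 0 0 0 0;40 -0.3 0.6 0 0 0 0;40 -0.1 0.4 0 0 0 0;40 0 0 0 0 0 0"}}

```text
t: 8.12
tcp_pos: [0.5436, 0.337, 0.1178]
orientation: [3.141, -0.001, -2.89]
force: [-0.7, -0.5, -7.9]
grip_width: 0.0516
finger_force: 40.0
```

```bash
python3 go.py .5445 .338 .022 194
```

```text
t 8.12 tcp [0.5436 0.337  0.1178] rpy [ 1.800e+02 -1.000e-01 -1.656e+02] w 0.0516 ff 40.0 F [-0.7 -0.5 -7.9] j [-0.74  0.46  0.12  1.77 -0.07  0.92  1.22]
rz 0.08 shift [-0.037  0.025  3.194]
```

Request:
{"op": "apply_moves", "data": {"deltas": "40 -0.04 0.02 0.3 0 0 0;40 0 0 0.5 0 0 0;40 0 0 0.5 0 0 0;40 0 0 0.5 0 0 0;40 0 0 0.5 0 0 0;40 0 0 0.4 0 0 0;40 0 0 0.2 0 0 0;40 0 0 0 0 0 0;40 0 0 0 0 0 0"}}

```text
t: 8.87
tcp_pos: [0.5459, 0.3346, 0.0315]
orientation: [-3.141, -0.0, -2.894]
force: [0.9, 0.1, -6.8]
grip_width: 0.0513
finger_force: 40.0
```

```bash
python3 go.py .5445 .338 .0217 194; python3 - <<'E'
from h import *
im=snap("side","s2")[120:220,240:370]; im2=snap("top","t2")[180:280,120:250]
cv2.imwrite("pics/s2c.png",np.hstack([cv2.resize(i,(400,308),interpolation=2) for i in(im,im2)]))
E
```

```text
t 8.87 tcp [0.5459 0.3346 0.0315] rpy [-180.    -0.  -165.8] w 0.0513 ff 40.0 F [ 0.9  0.1 -6.8] j [-0.73  0.56  0.1   1.82 -0.08  0.76  1.24]
rz 0.04 shift [0.019 0.12  0.328]
```

View pics/s2c.png

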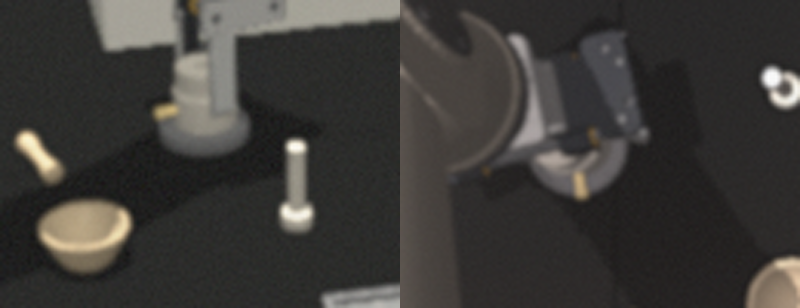

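Request:
{"op": "apply_moves", "data": {"deltas": "40 0 0.1 0.1 0 0 0;40 0 0 0.1 0 0 0;40 0 0 0.1 0 0 0;40 0 0 0.03 0 0 0;40 0 0 0 0 0 0;40 0 0 0 0 0 0"}}

```text
t: 9.47
tcp_pos: [0.5449, 0.3383, 0.0217]
orientation: [3.141, -0.0, -2.893]
force: [-3.1, 0.9, -2.7]
grip_width: 0.0519
finger_force: 40.0
```

```bash
python3 go.py .5445 .338 .0217 194
```

```text
t 9.47 tcp [0.5449 0.3383 0.0217] rpy [ 180.    -0.  -165.7] w 0.0519 ff 40.0 F [-3.1  0.9 -2.7] j [-0.73  0.58  0.1   1.82 -0.08  0.74  1.23]
rz 0.05 shift [ 0.015 -0.007 -0.002]
```

Force has eased from −6.8 to −2.7, so it has touched down. I'll release it and raise.

Request:
{"op": "apply_moves", "data": {"deltas": "40 0 0 0.02 0 0 0;40 0 0 0 0 0 0;60 0 0 0 0 0 0;70 0 0 0 0 0 0;80 0 0 0 0 0 0;90 0 0 0 0 0 0;94 0 0 0 0 0 0;94 0 0 0 0 0 0;94 0 0 -0.3 0 0 0;94 0 0 -0.6 0 0 0;94 0 0 -0.9 0 0 0;94 0 0 -0.9 0 0 0;94 0 0 -0.9 0 0 0;94 0 0 -0.6 0 0 0;94 0 0 0 0 0 0"}}

```text
t: 10.72
tcp_pos: [0.5469, 0.3391, 0.152]
orientation: [3.139, 0.006, -2.893]
force: [1.0, 0.1, 0.1]
grip_width: 0.0939
finger_force: 0.0
```

```bash
python3 go.py .586 .175 .14 194
```

```text
t 10.72 tcp [0.5469 0.3391 0.152 ] rpy [ 179.9    0.3 -165.8] w 0.0939 ff 0.0 F [1.  0.1 0.1] j [-0.75  0.42  0.12  1.74 -0.06  0.98  1.22]
rz 0.04 shift [ 0.058 -5.623  0.399]
```

Move above the plunger, check the die.

Request:
{"op": "apply_moves", "data": {"deltas": "94 0.05 -0.4 0.1 0 0 0;94 0 -0.8 0.2 0 0 0;94 0 -0.9 0.1 0 0 0;94 0 -0.9 0 0 0 0;94 0 -0.9 0 0 0 0;94 0 -0.9 0 0 0 0;94 0 -0.6 0 0 0 0;94 0 -0.2 0 0 0 0;94 0 0 0 0 0 0;94 0 0 0 0 0 0"}}

```text
t: 11.55
tcp_pos: [0.5844, 0.1752, 0.1344]
orientation: [3.141, -0.001, -2.893]
force: [0.3, 1.3, 0.0]
grip_width: 0.094
finger_force: 0.0
```

```bash
python3 go.py .586 .175 .022 194; python3 - <<'E'
from h import *
im=snap("side","s3")[120:220,240:370]; im2=snap("top","t3")[180:280,120:250]
cv2.imwrite("pics/s3c.png",np.hstack([cv2.resize(i,(400,308),interpolation=2) for i in(im,im2)]))
for y in(-1,1):
  a=np.radians(194); p=np.array([.586,.175,.13])+y*.047*np.array([np.sin(a),-np.cos(a),0]); print(proj("side",p))
E
```

```text
t 11.55 tcp [0.5844 0.1752 0.1344] rpy [ 1.800e+02 -1.000e-01 -1.658e+02] w 0.094 ff 0.0 F [0.3 1.3 0. ] j [-0.52  0.4   0.16  1.83 -0.08  0.92  1.49]
rz 0.05 shift [-0.05  -0.018  3.747]
[[345.96119976 150.42425092]]
[[326.29561719 134.14887987]]
```

View pics/s3c.png

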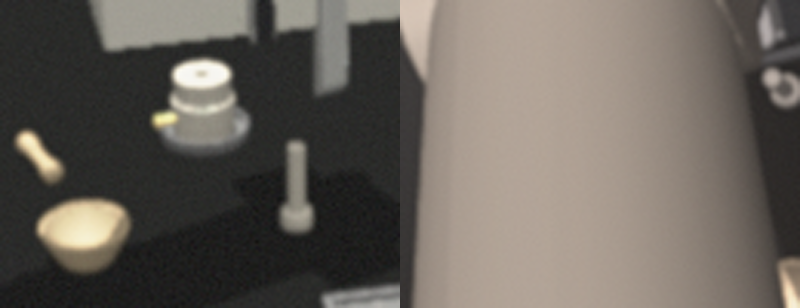

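Request:
{"op": "apply_moves", "data": {"deltas": "94 -0.05 0 0.4 0 0 0;94 0 0 0.6 0 0 0;94 0 0 0.6 0 0 0;94 0 0 0.6 0 0 0;94 0 0 0.6 0 0 0;94 0 0 0.5 0 0 0;94 0 0 0.3 0 0 0;80 0 0 0.1 0 0 0;60 0 0 0 0 0 0;50 0 0 0 0 0 0;40 0 0 0 0 0 0;30 0 0 0 0 0 0;20 0 0 0 0 0 0;15 0 0 0 0 0 0;15 0 0 0 0 0 0;15 0 0 0 0 0 0;15 0 0 0 0 0 0", "grip_force": 25}}

```text
t: 13.07
tcp_pos: [0.5864, 0.1752, 0.024]
orientation: [3.142, 0.0, -2.893]
force: [0.5, -0.5, 0.6]
grip_width: 0.0307
finger_force: 0.0
```

```bash
python3 go.py .433 -.153 .16 194
```

```text
t 13.07 tcp [0.5864 0.1752 0.024 ] rpy [ 180.     0.  -165.8] w 0.0307 ff 0.0 F [ 0.5 -0.5  0.6] j [-0.5   0.54  0.14  1.89 -0.11  0.72  1.52]
rz 0.05 shift [ 7.608 -9.378 -4.533]
```

Request:
{"op": "apply_moves", "data": {"deltas": "15 0 0 0 0 0 0;15 0 0 0 0 0 0;15 0 0 0 0 0 0;15 0 0 0 0 0 0"}}

```text
t: 13.4
tcp_pos: [0.5864, 0.1752, 0.024]
orientation: [3.142, -0.0, -2.893]
force: [-0.6, 0.2, 1.2]
grip_width: 0.0239
finger_force: 25.0
```

```bash
python3 go.py .433 -.154 .16 194; python3 - <<'E'
from h import *
im=snap("side","s4")[150:220,290:380]
cv2.imwrite("pics/s4c.png",cv2.resize(im,(450,350),interpolation=2))
E
```

```text
t 13.4 tcp [0.5864 0.1752 0.024 ] rpy [ 180.    -0.  -165.8] w 0.0239 ff 25.0 F [-0.6  0.2  1.2] j [-0.5   0.54  0.14  1.89 -0.11  0.72  1.52]
rz 0.05 shift [ 7.617 -9.412 -4.533]
```

View pics/s4c.png

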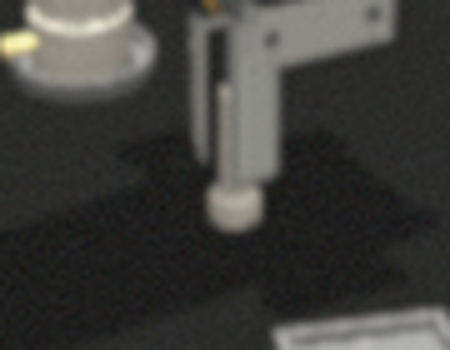

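Request:
{"op": "apply_moves", "data": {"deltas": "15 0 0 -0.3 0 0 0;15 0 0 -0.6 0 0 0;15 0 0 -0.8 0 0 0;15 0 0 -0.8 0 0 0;15 0.2 -0.3 -0.6 0 0 0;15 0.5 -0.6 -0.3 0 0 0;15 0.7 -0.85 0 0 0 0;15 0.7 -0.85 0 0 0 0;15 0.7 -0.85 0 0 0 0;15 0.7 -0.85 0 0 0 0;15 0.7 -0.85 0 0 0 0;15 0.7 -0.85 0 0 0 0;15 0.7 -0.85 0 0 0 0;15 0.7 -0.85 0 0 0 0;15 0.6 -0.8 0 0 0 0;15 0.5 -0.6 0 0 0 0;15 0.3 -0.3 0 0 0 0;15 0 0 0 0 0 0;15 0 0 0 0 0 0"}}

```text
t: 15.03
tcp_pos: [0.4317, -0.1553, 0.1265]
orientation: [-3.142, 0.001, -2.895]
force: [0.2, -0.0, -0.8]
grip_width: 0.0239
finger_force: 25.0
```

```bash
python3 go.py .433 -.154 .029 194
```

```text
t 15.03 tcp [ 0.4317 -0.1553  0.1265] rpy [-180.     0.  -165.8] w 0.0239 ff 25.0 F [ 0.2 -0.  -0.8] j [-0.08  0.17  0.32  2.17 -0.07  0.81  2.1 ]
rz 0.03 shift [-0.051  0.031  3.249]
```

Request:
{"op": "apply_moves", "data": {"deltas": "15 -0.05 0.03 0.4 0 0 0;15 0 0 0.6 0 0 0;15 0 0 0.6 0 0 0;15 0 0 0.6 0 0 0;15 0 0 0.4 0 0 0;15 0 0 0.2 0 0 0;15 0 0 0 0 0 0;15 0 0 0 0 0 0;15 0 0 0 0 0 0"}}

```text
t: 15.78
tcp_pos: [0.4337, -0.1535, 0.0427]
orientation: [-3.141, 0.001, -2.893]
force: [0.7, 0.7, -0.5]
grip_width: 0.0236
finger_force: 25.0
```

```bash
python3 go.py .433 -.154 .029 194; python3 - <<'E'
from h import *
im=snap("side","s5")[240:320,250:350]
cv2.imwrite("pics/s5c.png",cv2.resize(im,(500,400),interpolation=2))
E
```

```text
t 15.78 tcp [ 0.4337 -0.1535  0.0427] rpy [-1.800e+02  1.000e-01 -1.657e+02] w 0.0236 ff 25.0 F [ 0.7  0.7 -0.5] j [-0.04  0.32  0.28  2.23 -0.16  0.61  2.18]
rz 0.05 shift [ 0.027 -0.009  0.458]
```

View pics/s5c.png

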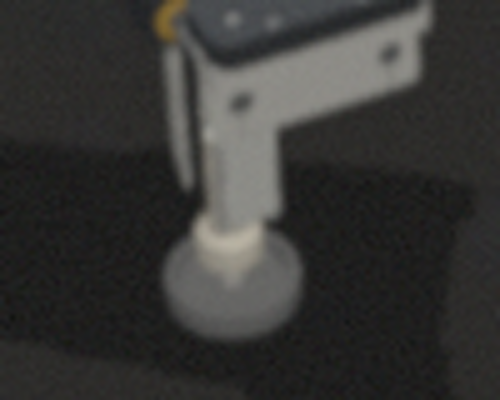

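Request:
{"op": "apply_moves", "data": {"deltas": "15 0 0 0.15 0 0 0;15 0 0 0.15 0 0 0;15 0 0 0.1 0 0 0;15 0 0 0.06 0 0 0;15 0 0 0 0 0 0;15 0 0 0 0 0 0;15 0 0 0 0 0 0"}}

```text
t: 16.42
tcp_pos: [0.4334, -0.1536, 0.0283]
orientation: [3.141, 0.0, -2.893]
force: [-0.9, 1.8, 7.6]
grip_width: 0.0236
finger_force: 25.0
```

```bash
python3 go.py .433 -.154 .029 194
```

```text
t 16.42 tcp [ 0.4334 -0.1536  0.0283] rpy [ 180.     0.  -165.8] w 0.0236 ff 25.0 F [-0.9  1.8  7.6] j [-0.03  0.35  0.27  2.24 -0.17  0.57  2.19]
rz 0.05 shift [ 0.016 -0.01  -0.024]
```

Request:
{"op": "apply_moves", "data": {"deltas": "15 0 0 -0.02 0 0 0;30 0 0 0 0 0 0;40 0 0 0 0 0 0;50 0 0 0 0 0 0;60 0 0 0 0 0 0;60 0 0 0 0 0 0;60 0 0 0 0 0 0;60 0 0 -0.3 0 0 0;60 0 0 -0.6 0 0 0;60 0 0 -0.9 0 0 0;60 0 0 -0.9 0 0 0;60 0 0 -0.9 0 0 0;60 0 0 -0.6 0 0 0;60 0 0 0 0 0 1;60 0 0 0 0 0 1;60 0 0 0 0 0 1;60 0 0 0 0 0 1;60 0 0 0 0 0 1;60 0 0 0 0 0 1;60 0 0 0 0 0 1"}}

```text
t: 18.08
tcp_pos: [0.4329, -0.1538, 0.1554]
orientation: [3.142, 0.0, 2.775]
force: [-0.2, -0.2, 0.8]
grip_width: 0.0598
finger_force: 0.0
```

Request:
{"op": "apply_moves", "data": {"deltas": "60 0 0 0 0 0 1;60 0 0 0 0 0 1;60 0 0 0 0 0 1;60 0 0 0 0 0 1;60 0 0 0 0 0 1;60 0 0 0 0 0 1;60 0 0 0 0 0 1;60 0 0 0 0 0 1;60 0 0 0 0 0 1;60 0 0 0 0 0 1;60 0 0 0 0 0 0.8;60 0 0 0 0 0 0"}}

```text
t: 19.08
tcp_pos: [0.433, -0.1537, 0.1554]
orientation: [3.141, -0.0, 1.833]
force: [0.3, -0.8, 0.7]
grip_width: 0.0598
finger_force: 0.0
```

```bash
python3 go.py .402 .319 .10 105.2
```

```text
t 19.08 tcp [ 0.433  -0.1537  0.1554] rpy [180.  -0. 105.] w 0.0598 ff 0.0 F [ 0.3 -0.8  0.7] j [-0.25  0.13  0.5   2.15 -0.08  0.88  0.56]
rz -0.04 shift [15.477  3.134  1.845]
```

Request:
{"op": "apply_moves", "data": {"deltas": "60 0.4 0.1 0 0 0 0;60 0.7 0.2 0 0 0 0;60 0.9 0.2 0 0 0 0;60 0.9 0.2 0 0 0 0;60 0.9 0.2 0 0 0 0;60 0.9 0.2 0 0 0 0;60 0.9 0.2 0 0 0 0;60 0.9 0.2 0 0 0 0;60 0.9 0.2 0 0 0 0;60 0.9 0.2 0 0 0 0;60 0.9 0.2 0 0 0 0;60 0.9 0.2 0 0 0 0;60 0.9 0.2 0.3 0 0 0;60 0.9 0.2 0.4 0 0 0;60 0.9 0.1 0.4 0 0 0;60 0.9 0.1 0.4 0 0 0;60 0.8 0 0.3 0 0 0;60 0.5 0 0 0 0 0;60 0.4 0 0 0 0 0;60 0 0 0 0 0 0"}}

```text
t: 20.75
tcp_pos: [0.395, 0.3171, 0.1011]
orientation: [3.141, -0.001, 1.841]
force: [0.5, -0.1, 0.6]
grip_width: 0.0598
finger_force: 0.0
```

```bash
python3 go.py .402 .319 .004 105.2;python3 - <<'E'
from h import *
im=snap("side","s6"); t=snap("top","t6")[230:350,130:270]
cv2.imwrite("pics/s6c.png",np.hstack([cv2.resize(i,(400,350),interpolation=2) for i in(im[110:215,220:340],t)]))
print([(c,round(d["score"],2),unproj(c,d["location"],.0)[0].round(4)) for c in("top","side") for d in arm.pinpoint(c,"agate_pestle")[:2]])
E
```

```text
t 20.75 tcp [0.395  0.3171 0.1011] rpy [180.   -0.  105.5] w 0.0598 ff 0.0 F [ 0.5 -0.1  0.6] j [-0.89  0.28  0.1   2.08 -0.04  0.78 -0.49]
rz 0.06 shift [1.000e-03 2.440e-01 3.237e+00]
[('top', 0.51, array([0.4022, 0.3155, 0.    ])), ('side', 0.61, array([0.4046, 0.3356, 0.    ]))]
```

View pics/s6c.png

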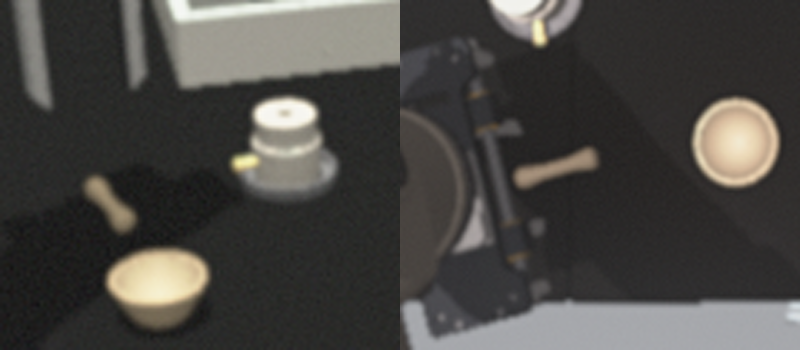

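Request:
{"op": "apply_moves", "data": {"deltas": "60 0 0.24 0.4 0 0 0;60 0 0 0.6 0 0 0;60 0 0 0.6 0 0 0;60 0 0 0.6 0 0 0;60 0 0 0.5 0 0 0;60 0 0 0.3 0 0 0;60 0 0 0.1 0 0 0;60 0 0 0 0 0 0;60 0 0 0 0 0 0"}}

```text
t: 21.7
tcp_pos: [0.403, 0.3167, 0.0084]
orientation: [3.141, -0.0, 1.836]
force: [0.1, 0.5, 0.8]
grip_width: 0.0598
finger_force: 0.0
```

```bash
python3 go.py .402 .3195 .003 105.2
```

```text
t 21.7 tcp [0.403  0.3167 0.0084] rpy [180.   -0.  105.2] w 0.0598 ff 0.0 F [0.1 0.5 0.8] j [-0.86  0.44  0.09  2.12 -0.07  0.58 -0.46]
rz 0.0 shift [ 0.097 -0.007  0.18 ]
```

Request:
{"op": "apply_moves", "data": {"deltas": "60 0.1 0 0.1 0 0 0;50 0 0 0.06 0 0 0;40 0 0 0 0 0 0;30 0 0 0 0 0 0;20 0 0 0 0 0 0;10 0 0 0 0 0 0;10 0 0 0 0 0 0;10 0 0 0 0 0 0;10 0 0 0 0 0 0;10 0 0 0 0 0 0;10 0 0 0 0 0 0;10 0 0 0 0 0 0;10 0 0 0 0 0 0", "grip_force": 20}}

```text
t: 22.78
tcp_pos: [0.4018, 0.3197, 0.003]
orientation: [3.142, -0.0, 1.837]
force: [-1.0, -1.1, 2.4]
grip_width: 0.0162
finger_force: 20.0
```

```bash
python3 go.py .557 -.320 .15 97.5
```

```text
t 22.78 tcp [0.4018 0.3197 0.003 ] rpy [180.   -0.  105.2] w 0.0162 ff 20.0 F [-1.  -1.1  2.4] j [-0.87  0.45  0.08  2.12 -0.07  0.57 -0.47]
rz 1.55 shift [-21.817   2.347  -4.899]
```

Request:
{"op": "apply_moves", "data": {"deltas": "10 0 0 -0.3 0 0 0;10 0 0 -0.6 0 0 0.5;10 0 0 -0.8 0 0 0.5;10 0 0 -0.8 0 0 0.5;10 0 0 -0.8 0 0 0.05;10 -0.3 0 -0.5 0 0 0;10 -0.6 0.1 -0.2 0 0 0;10 -0.9 0.1 0 0 0 0;10 -1 0.1 0 0 0 0;10 -1 0.1 0 0 0 0;10 -1 0.1 0 0 0 0;10 -1 0.1 0 0 0 0;10 -1 0.1 0 0 0 0;10 -1 0.1 0 0 0 0;10 -1 0.1 0 0 0 0;10 -1 0.1 0 0 0 0;10 -1 0.1 0 0 0 0;10 -1 0.1 0 0 0 0;10 -1 0.1 0 0 0 0;10 -1 0.1 0 0 0 0"}}

```text
t: 24.45
tcp_pos: [0.4974, -0.0867, 0.1236]
orientation: [3.141, -0.0, 1.702]
force: [1.5, -0.3, -0.4]
grip_width: 0.0162
finger_force: 20.0
```

```bash
python3 go.py .557 -.320 .11 97.5
```

```text
t 24.45 tcp [ 0.4974 -0.0867  0.1236] rpy [180.   -0.   97.5] w 0.0162 ff 20.0 F [ 1.5 -0.3 -0.4] j [-0.29  0.26  0.39  2.08 -0.13  0.83  0.31]
rz -0.0 shift [-7.968  0.955  0.454]
```

Request:
{"op": "apply_moves", "data": {"deltas": "10 -1 0.1 0 0 0 0;10 -1 0.1 0 0 0 0;10 -1 0.1 0 0 0 0;10 -1 0.1 0 0 0 0;10 -1 0.1 0.1 0 0 0;10 -0.8 0.1 0.1 0 0 0;10 -0.6 0.1 0.1 0 0 0;10 -0.4 0 0.1 0 0 0;10 -0.2 0 0 0 0 0;10 0 0 0 0 0 0;10 0 0 0 0 0 0"}}

```text
t: 25.37
tcp_pos: [0.5454, -0.29, 0.1111]
orientation: [-3.141, -0.001, 1.702]
force: [0.0, 1.0, -0.3]
grip_width: 0.0161
finger_force: 20.0
```

```bash
python3 go.py .557 -.320 .009 97.5
```

```text
t 25.37 tcp [ 0.5454 -0.29    0.1111] rpy [-180.    -0.    97.5] w 0.0161 ff 20.0 F [ 0.   1.  -0.3] j [ 0.06  0.46  0.42  1.84 -0.24  0.89  0.73]
rz 0.0 shift [-1.043  0.253  3.404]
```

Request:
{"op": "apply_moves", "data": {"deltas": "10 -0.4 0.1 0 0 0 0;10 -0.4 0.1 0.2 0 0 0;10 -0.2 0.05 0.5 0 0 0;10 0 0 0.6 0 0 0;10 0 0 0.6 0 0 0;10 0 0 0.4 0 0 0;10 0 0 0.2 0 0 0;10 0 0 0 0 0 0;10 0 0 0 0 0 0;10 0 0 0 0 0 0"}}

```text
t: 26.2
tcp_pos: [0.5574, -0.3199, 0.0369]
orientation: [3.141, 0.001, 1.701]
force: [-0.8, 0.3, 0.1]
grip_width: 0.0164
finger_force: 20.0
```

```bash
python3 go.py .557 -.320 .0085 97.5;python3 - <<'E'
from h import *
im=snap("side","s7")[290:410,330:450]; im2=snap("top","t7")[180:270,400:510]
cv2.imwrite("pics/s7c.png",np.hstack([cv2.resize(i,(400,400),interpolation=2) for i in(im,im2)]))
E
```

```text
t 26.2 tcp [ 0.5574 -0.3199  0.0369] rpy [179.9   0.   97.5] w 0.0164 ff 20.0 F [-0.8  0.3  0.1] j [ 0.14  0.59  0.38  1.83 -0.3   0.78  0.81]
rz -0.0 shift [-0.001 -0.015  0.946]
```

View pics/s7c.png

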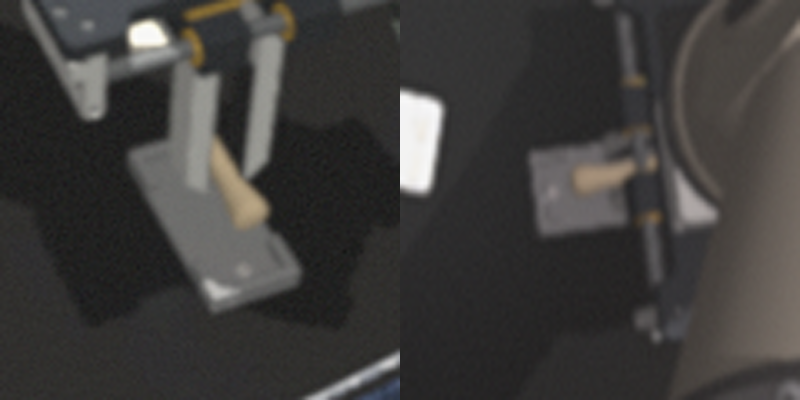

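Request:
{"op": "apply_moves", "data": {"deltas": "10 0 0 0.3 0 0 0;10 0 0 0.3 0 0 0;10 0 0 0.2 0 0 0;10 0 0 0.1 0 0 0;10 0 0 0.04 0 0 0;10 0 0 0 0 0 0;10 0 0 0 0 0 0"}}

```text
t: 26.88
tcp_pos: [0.5564, -0.3193, 0.0076]
orientation: [-3.141, -0.001, 1.701]
force: [-3.1, 2.3, 5.8]
grip_width: 0.0161
finger_force: 20.0
```

```bash
python3 go.py .557 -.320 .0085 97.5
```

```text
t 26.88 tcp [ 0.5564 -0.3193  0.0076] rpy [-180.    -0.    97.5] w 0.0161 ff 20.0 F [-3.1  2.3  5.8] j [ 0.15  0.63  0.36  1.84 -0.32  0.73  0.82]
rz -0.0 shift [-0.025  0.016 -0.029]
```

Request:
{"op": "apply_moves", "data": {"deltas": "10 0 0 -0.02 0 0 0;25 0 0 0 0 0 0;35 0 0 0 0 0 0;40 0 0 0 0 0 0;40 0 0 0 0 0 0;40 0 0 0 0 0 0;40 0 0 -0.3 0 0 0;40 0 0 -0.6 0 0 0;40 0 0 -0.8 0 0 0;50 0 0 -0.8 0 0 0;60 0 0 -0.5 0 0 1;70 0 0 0 0 0 1;80 0 0 0 0 0 1;80 0 0 0 0 0 0.9;80 0 0 0 0 0 0"}}

```text
t: 28.13
tcp_pos: [0.5571, -0.3194, 0.0991]
orientation: [3.141, 0.0, 1.357]
force: [0.3, 0.5, -0.1]
grip_width: 0.0762
finger_force: 0.0
```

```bash
python3 go.py .5825 -.177 .06 78
```

```text
t 28.13 tcp [ 0.5571 -0.3194  0.0991] rpy [180.    0.   77.8] w 0.0762 ff 0.0 F [ 0.3  0.5 -0.1] j [ 0.05  0.53  0.51  1.8  -0.32  0.9   0.48]
rz -0.05 shift [ 4.82  -0.158  1.304]
```

Request:
{"op": "apply_moves", "data": {"deltas": "80 0.3 -0.06 0 0 0 0;80 0.6 -0.1 0 0 0 0;80 0.8 0 0.2 0 0 0;80 0.8 0 0.3 0 0 0;80 0.8 0 0.3 0 0 0;80 0.8 0 0.3 0 0 0;80 0.5 0 0.2 0 0 0;80 0.2 0 0 0 0 0;80 0 0 0 0 0 0;80 0 0 0 0 0 0"}}

```text
t: 28.97
tcp_pos: [0.5822, -0.1787, 0.06]
orientation: [3.141, 0.001, 1.361]
force: [0.2, 0.3, 0.2]
grip_width: 0.0799
finger_force: 0.0
```

```bash
python3 go.py .5825 -.177 .003 78;python3 - <<'E'
from h import *
im=snap("side","s8")[250:420,330:460]
cv2.imwrite("pics/s8c.png",cv2.resize(im,(455,595),interpolation=2))
E
```

```text
t 28.97 tcp [ 0.5822 -0.1787  0.06  ] rpy [180.   0.  78.] w 0.0799 ff 0.0 F [0.2 0.3 0.2] j [-0.17  0.53  0.48  1.9  -0.33  0.79  0.28]
rz 0.0 shift [ 5.700e-02 -1.000e-03  1.899e+00]
```

View pics/s8c.png

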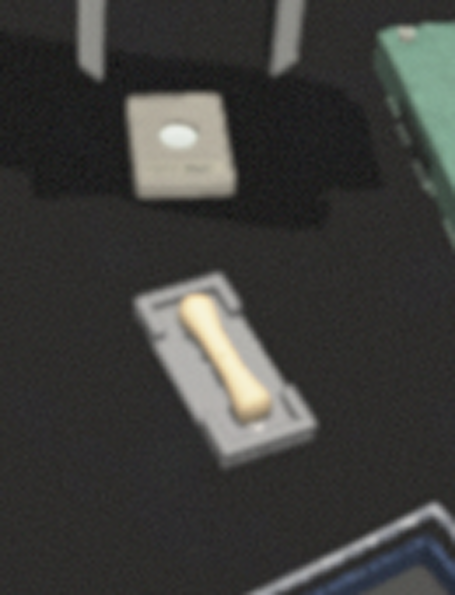

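Request:
{"op": "apply_moves", "data": {"deltas": "80 0.05 0 0.3 0 0 0;80 0 0 0.5 0 0 0;80 0 0 0.5 0 0 0;80 0 0 0.3 0 0 0;80 0 0 0.2 0 0 0;80 0 0 0.08 0 0 0;80 0 0 0 0 0 0;80 0 0 0 0 0 0;80 0 0 0 0 0 0"}}

```text
t: 29.77
tcp_pos: [0.5829, -0.1764, 0.0036]
orientation: [3.141, -0.0, 1.361]
force: [0.7, 0.6, -0.3]
grip_width: 0.0797
finger_force: 0.0
```

```bash
python3 go.py .5825 -.177 .003 78
```

```text
t 29.77 tcp [ 0.5829 -0.1764  0.0036] rpy [180.  -0.  78.] w 0.0797 ff 0.0 F [ 0.7  0.6 -0.3] j [-0.14  0.61  0.43  1.92 -0.38  0.69  0.31]
rz -0.0 shift [-0.021 -0.008  0.02 ]
```

Request:
{"op": "apply_moves", "data": {"deltas": "70 0 0 0 0 0 0;60 0 0 0 0 0 0;50 0 0 0 0 0 0;42 0 0 0 0 0 0;42 0 0 0 0 0 0;42 0 0 0 0 0 0;42 0 0 0 0 0 0;42 0 0 0 0 0 0;42 0 0 0 0 0 0", "grip_force": 20}}

```text
t: 30.52
tcp_pos: [0.5825, -0.1762, 0.0031]
orientation: [3.142, -0.0, 1.361]
force: [0.8, 1.0, 2.6]
grip_width: 0.0475
finger_force: 20.0
```

```bash
python3 go.py .6125 .0135 .08 88
```

```text
t 30.52 tcp [ 0.5825 -0.1762  0.0031] rpy [180.  -0.  78.] w 0.0475 ff 20.0 F [0.8 1.  2.6] j [-0.14  0.61  0.43  1.92 -0.38  0.69  0.31]
rz -2.0 shift [ 6.354  0.778 -2.565]
```

Request:
{"op": "apply_moves", "data": {"deltas": "42 0 0 -0.3 0 0 0;42 0 0 -0.6 0 0 -0.5;42 0 0 -0.7 0 0 -0.5;42 0 0 -0.5 0 0 -0.5;42 0.3 0 -0.3 0 0 -0.5;42 0.6 0.1 0 0 0 0;42 0.8 0.1 0 0 0 0;42 0.9 0.1 0 0 0 0;42 0.9 0.1 0 0 0 0;42 0.9 0.1 0 0 0 0;42 0.8 0.1 0 0 0 0;42 0.6 0.1 0 0 0 0;42 0.4 0.1 0 0 0 0;42 0.2 0 0 0 0 0;42 0 0 0 0 0 0;42 0 0 0 0 0 0"}}

```text
t: 31.85
tcp_pos: [0.6133, 0.014, 0.075]
orientation: [-3.141, 0.0, 1.535]
force: [-0.1, -1.6, -0.2]
grip_width: 0.0471
finger_force: 20.0
```

```bash
python3 go.py .6125 .0135 .03 88
```

```text
t 31.85 tcp [0.6133 0.014  0.075 ] rpy [-180.    0.   88.] w 0.0471 ff 20.0 F [-0.1 -1.6 -0.2] j [-0.45  0.5   0.42  1.88 -0.27  0.82  0.08]
rz -0.01 shift [-0.017 -0.027  1.499]
```

Request:
{"op": "apply_moves", "data": {"deltas": "42 0 0 0.3 0 0 0;42 0 0 0.5 0 0 0;42 0 0 0.4 0 0 0;42 0 0 0.2 0 0 0;42 0 0 0 0 0 0;42 0 0 0 0 0 0;42 0 0 0 0 0 0"}}

```text
t: 32.43
tcp_pos: [0.6138, 0.0145, 0.0333]
orientation: [3.141, 0.0, 1.535]
force: [-0.1, 0.0, 0.4]
grip_width: 0.0475
finger_force: 20.0
```

```bash
python3 go.py .6125 .0135 .0085 88;python3 - <<'E'
from h import *
im=snap("side","s9")[180:270,320:430];im2=snap("top","t9")[155:235,265:365]
cv2.imwrite("pics/s9c.png",np.hstack([cv2.resize(i,(400,327),interpolation=2) for i in(im,im2)]))
E
```

```text
t 32.43 tcp [0.6138 0.0145 0.0333] rpy [180.   0.  88.] w 0.0475 ff 20.0 F [-0.1  0.   0.4] j [-0.43  0.56  0.4   1.9  -0.31  0.75  0.11]
rz -0.01 shift [-0.034 -0.043  0.828]
```

View pics/s9c.png

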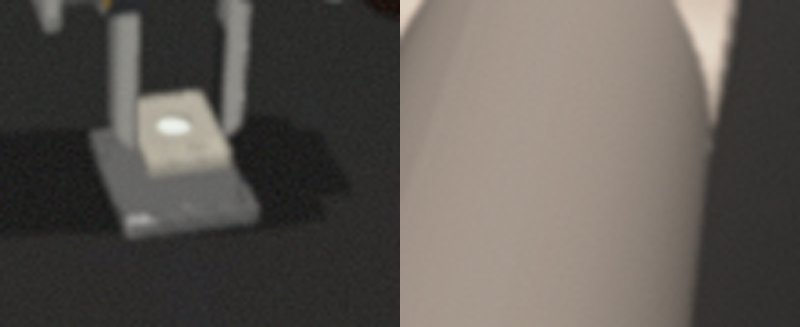

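Card hovers square over the stand in the side view (card centre about px 370,216; stand 346–391). Lower it.

Request:
{"op": "apply_moves", "data": {"deltas": "42 -0.03 -0.03 0.25 0 0 0;42 0 0 0.25 0 0 0;42 0 0 0.2 0 0 0;42 0 0 0.1 0 0 0;42 0 0 0.04 0 0 0;42 0 0 0 0 0 0;42 0 0 0 0 0 0"}}

```text
t: 33.12
tcp_pos: [0.6126, 0.0139, 0.0076]
orientation: [-3.141, 0.0, 1.536]
force: [0.4, -0.4, -0.8]
grip_width: 0.0478
finger_force: 20.0
```

```bash
python3 go.py .6125 .0135 .0085 88
```

```text
t 33.12 tcp [0.6126 0.0139 0.0076] rpy [-180.    0.   88.] w 0.0478 ff 20.0 F [ 0.4 -0.4 -0.8] j [-0.41  0.59  0.38  1.91 -0.33  0.7   0.12]
rz -0.0 shift [-0.012 -0.004 -0.031]
```

Request:
{"op": "apply_moves", "data": {"deltas": "42 0 0 0.03 0 0 0;42 0 0 0 0 0 0;55 0 0 0 0 0 0;62 0 0 0 0 0 0;62 0 0 0 0 0 0;62 0 0 0 0 0 0;62 0 0 0 0 0 0;62 0 0 -0.3 0 0 0;62 0 0 -0.6 0 0 0;62 0 0 -0.9 0 0 0;62 0 0 -0.9 0 0 0;62 0 0 -0.9 0 0 0;62 0 0 -0.5 0 0 0;62 0 0 0 0 0 0"}}

```text
t: 34.28
tcp_pos: [0.6145, 0.0138, 0.1341]
orientation: [3.136, -0.001, 1.535]
force: [0.4, -0.2, 0.6]
grip_width: 0.0618
finger_force: 0.0
```

```bash
python3 go.py .6125 .0135 .0085 88;python3 - <<'E'
from h import *
im=snap("side","s10")[120:430,200:450]; cv2.imwrite("pics/s10c.png",cv2.resize(im,None,fx=1.9,fy=1.9,interpolation=2))
E
```

```text
t 34.28 tcp [0.6145 0.0138 0.1341] rpy [ 1.797e+02 -1.000e-01  8.800e+01] w 0.0618 ff 0.0 F [ 0.4 -0.2  0.6] j [-0.48  0.43  0.46  1.84 -0.23  0.92  0.05]
rz -0.01 shift [-0.014 -0.066  4.185]
```

View pics/s10c.png

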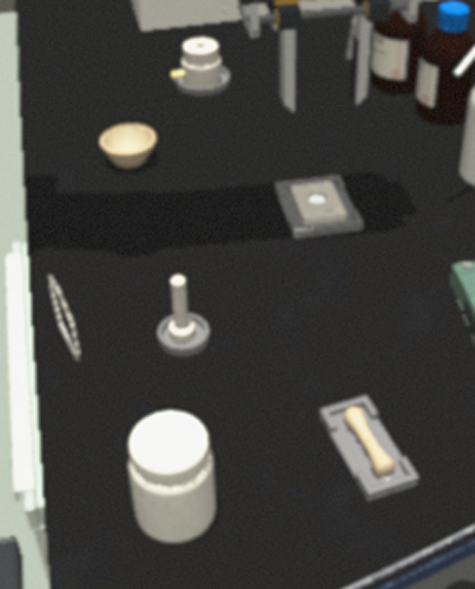

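```bash
python3 -c "
from rig import arm
print(arm.finish_job())"
```

```text
the job is handed in; nothing more can be done
None
```

I placed the die, plunger, pestle and card in their stands in the order asked and handed the job in at about 34 s; the last picture shows all four seated and the mortar and jar where they were, but no verdict came back.

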